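# Slide the tyre lever out over the end of the patching plank

### The arm

A 6-joint arm with a two-finger parallel gripper is mounted at the origin on the work surface. World frame = base frame: x ahead of the robot, y to its left, z up, the work surface at z = 0. Lengths are in m, angles in degrees, forces in N, time in s.
With the tool pointing down it reaches from about 0.3 to 0.75 m from the base axis. Payload 8.5 kg.
Tool frame: the origin (TCP) lies on the centre line of the jaws, within the pads' length; the fingertips stand 17 mm ahead of it and the grasp point (between the pads) lies 2 mm behind it (env.tip_extent is the distance from the TCP to the fingertips, in m); z points along the fingers, y is the direction in which the jaws open and shut (so a half turn about z gives the same grasp; the last joint's range is limited). The gripper opens to 85 mm and grips with 20 to 120 N. Pads are 22 mm wide; open, the fingers measure 114 mm over their backs; the gripper's body (76 mm by 85 mm) begins 54 mm behind the grasp point. The pads swing forward as they close: fully open they stand 13 mm farther back than shut.
Start: joints at [-83.039, 21.807, 74.336, -0, 83.858, -12.336], TCP at [0.182, -0.519, 0.248] pointing down, gripper open.
Joint ranges: [-178.18, 178.18], [-50.72, 133.34], [12.68, 142.11], [-81.47, 261.47], [9.98, 163.14], [-165.26, 165.26]. Speed limits (degrees/s): [136.94, 136.94, 180, 180, 180, 180].

### API

Orientations are given as a 3x3 rotation matrix whose columns are the frame's x, y, z axes.
In Python, from rig import telemetry, get_image, camera_params, close_job, env gives the robot as it stands.
- The arm moves only by the tool apply_moves, never from a script. Its argument "motion" is a list of rows, each an object of numbers: "tx", "ty", "tz": the shift along the tool's x, y, z in cm; "turn": the turn about the tool's z in degrees; "jaw": the gripper's target within -1 to 1 (fully open at 1, half-way at 0, shut at -1). In form: [{"tx": .., "ty": .., "tz": .., "turn": .., "jaw": ..}, ...]. A call has 1 to 5 rows; each row is the pose to reach, as a shift and turn from the pose measured when the call began, along the tool's axes at that moment; what a row does not reach only later rows make up. A row lasts 1/12 s, in which the tool goes at most 41.7 mm and 7.16 degrees, less where a joint would pass 70% of its speed; a pose out of reach is approached as far as the arm can. A call with a gripper value outside its range is refused whole. The fingers move at their own pace and stop on an object; "squeeze" is the grip in N (left out, the last holds). Time passes only in rows, so rows that repeat a pose let the fingers close. It gives the time, the measured TCP pose, the force and the opening at its end, in the units of the state.
- telemetry.observe(): the state, without advancing time (a new reading comes with each control period).
- get_image(name): name is "side" or "top"; returns (picture, depth): 420x560x3 uint8, red, green, blue; 420x560 float32, m along the optical axis (not along the pixel's ray), 0 where there is no reading.
- camera_params(name): a dict with "fx", "fy", "cx", "cy" (pixels), "D" ([k1, k2, p1, p2, k3] as OpenCV has them; the pictures are not rectified), "rvec" (rotation vector, rad) and "tvec" (3), from world to camera coordinates, as OpenCV has them. Camera axes: x right, y down, z forward; pixel columns grow to the right and rows downward; lengths in m; the calibration is good to about 2 mm. A picture is of the moment at which its call begins. camera_params takes no time and is no camera call.
- close_job(): hands the job in, once; it reports no verdict.
The state is a dict: "time_s": time; "q": joint angles; "qvel": joint speeds; "joint_efforts": joint torques, N m; "position": TCP position; "tool_rot": TCP orientation; "ft_force": force on the tool from outside, world axes, zero at the start; "wrist_torque": the same for the moment, N m; "grip_width": finger opening in m.
Only numpy, scipy, OpenCV 4.12 (cv2) and the standard library are available. Lean on these libraries where they do the work, as an engineer would, in place of code of your own. Each camera call takes 0.05 s, during which the arm holds its last target. There are 200 camera calls.

### The job

The flat steel tyre lever lies on the wooden plank, often askew. With your fingertips, slide it along the plank, spoon end first, until about a third of its length stands out past the end of the plank that the spoon points to, so the fitter can get his fingers under it; leave it lying flat and straight along the plank. Push it only, never lift it or let it tip off, and leave the hub shell, the brass adaptor and the red clip where they are.

Things in the scene. Friction and masses are not known exactly. Their poses are not given: they have to be found in the camera images.
- lever: the tyre lever: flat bright steel bar 200 mm long, 30 mm wide, 6 mm thick, 0.2 to 0.35 kg, balanced within 5 mm of its middle, loose on the plank. Origin: middle of its underside. Its y axis runs along its length, +y towards the square tail end, -y towards the spoon end; z is up. The last 50 mm of the spoon end (34 mm wide) curve up gently, its tip about 8 mm above the underside; the rest is flat
- lever_tip (a point): middle of the lever's spoon-end edge, 100 mm from the lever's middle, 8 mm above its underside
- lever_tail (a point): middle of the lever's square-cut tail face (30 mm wide, 6 mm high), 100 mm from the lever's middle, 3 mm above its underside
- plank: the patching plank, a fixed wooden block 360 mm long, 150 mm wide, 50 mm thick, lying flat on the blue steel drum, whose head is at height 0 with a rim 12 mm high around it (drum 585 mm across). Origin: middle of its underside. Its y axis runs along its length; its top is 50 mm above the drum head. The lever's spoon points to its -y end (the robot's right)
- plank_end (a point): middle of the top edge of the plank's -y end, the end the lever goes out over
- hub: heavy iron bicycle hub shell standing on end, a dark spool 62 mm across the flanges and 74 mm high, loose on the drum head beside the plank's near (robot) side. Origin: centre of its underside
- adaptor: small brass valve adaptor standing upright, 13 mm across and 23 mm high, loose on the plank near its far long edge. Origin: centre of its underside
- clip: red plastic mudguard clip, a bent bracket 18 mm by 40 mm and 19 mm high, loose on the plank near its far long edge. Origin: centre of its underside

How it is judged (in metres and radians):
At the end, for the whole second after the job is handed in: The spoon tip stands 50 to 90 mm past the plank's end, the lever lies flat on the plank (under 3.4 degrees tilt), within 10 degrees of the plank's length, its middle within 60 mm of the plank's centre line, at rest; hub, adaptor and clip are within 20 mm of where they stood (y of lever_tip in the frame of plank between -0.27 and -0.23 m and angle between the y axis of lever and the y axis of plank, either way round below 0.17 rad and x of lever in the frame of plank between -0.06 and 0.06 m and angle between lever's own z axis and vertical below 0.06 rad and height (world z) of lever between 0.046 and 0.054 m and linear speed of lever below 0.01 m/s and distance of each of hub, adaptor, clip from where it was at the start of the episode below 0.02 m); the robot touches nothing.
It fails at once if the lever is lifted or carried (height (world z) of lever above 0.062 m).
It fails at once if an end of the lever is picked up or it tips over the end (over 9 degrees) (angle between lever's own z axis and vertical above 0.16 rad).
It fails at once if the lever falls off the plank (height (world z) of lever below 0.04 m).
It fails at once if the hub shell is knocked over or shifted more than 20 mm (distance of hub from where it was at the start of the episode above 0.02 m or angle between hub's own z axis and vertical above 0.5 rad).
It fails at once if the brass adaptor or the red clip is knocked over or shifted more than 20 mm (distance of any of adaptor, clip from where it was at the start of the episode above 0.02 m or angle between adaptor's own z axis and vertical above 0.8 rad).
It also fails if it takes over 51 s, if anything falls off the work surface, if the arm or the gripper's body presses on something with over 40 N, if the wrist force passes 120 N, or if a joint passes its speed limit or range.

## Working session

There is one attempt and no reset: what is moved stays moved. The work goes in short steps, Python scripts to look and compute and a tool call to move; the robot and the scene stay as the last step left them, time stands still between calls to the robot, and variables do not carry over. Pictures are saved under pics/ and viewed, about 8 in all and at most 12, crops included, and the job is handed in when it is done.

Besides the shell and the picture viewer there is one more tool, called after "Request:" as name(argument=value, ...) on one line, values as JSON. apply_moves: Moves the arm, as the interface text tells. Its arguments: {"type":"object","properties":{"motion":{"type":"array"},"squeeze":{"type":"number"}},"required":["motion"]}

```bash
mkdir -p pics; ls; cat > h.py <<'E'
import numpy as np, cv2
from rig import telemetry, get_image, camera_params, close_job, env
def cam(n):
    p=camera_params(n);K=np.array([[p['fx'],0,p['cx']],[0,p['fy'],p['cy']],[0,0,1.]])
    R=cv2.Rodrigues(np.array(p['rvec'],float))[0];return K,np.array(p['D'],float),R,np.array(p['tvec'],float).ravel()
def onplane(n,uv,z):
    K,D,R,t=cam(n);q=cv2.undistortPoints(np.array(uv,float).reshape(-1,1,2),K,D).reshape(-1,2)
    d=np.c_[q,np.ones(len(q))]@R;c=-R.T@t;return c+d*((np.asarray(z)-c[2])/d[:,2])[:,None]
def cloud(n,depth):
    v,u=np.mgrid[:420,:560];K,D,R,t=cam(n)
    q=cv2.undistortPoints(np.c_[u.ravel(),v.ravel()].astype(float).reshape(-1,1,2),K,D).reshape(-1,2)
    P=np.c_[q,np.ones(len(q))]*depth.reshape(-1,1);return ((P-t)@R).reshape(420,560,3)
def snap(n,f):
    a,d=get_image(n);cv2.imwrite('pics/'+f+'.png',a[:,:,::-1]);np.savez('pics/'+f+'.npz',a=a,d=d);return a,d
E
python3 - <<'E'
from h import *
for n in('top','side'):
    snap(n,n+'0'); K,D,R,t=cam(n); print(n,-R.T@t,R[2])
print(telemetry.observe())
E
```

```text
pics
top [ 0.4382343  -0.01495527  0.84142065] [ 0.13065066  0.00420557 -0.99141955]
side [ 0.45033316 -0.55673978  0.44230431] [ 0.13000967  0.82657012 -0.54761238]
{'time_s': 0.1, 'q': array([-8.30386765e+01,  2.18381368e+01,  7.43802539e+01, -7.59800785e-04,
        8.38565174e+01, -1.23359531e+01]), 'qvel': array([-0.07581843, -0.09056558, -0.12685433,  0.02719593, -0.08101831,
        0.11646168]), 'joint_efforts': array([ 4.35052250e-03, -4.49223840e+01, -2.31653434e+01, -1.86997449e-04,
        3.67514323e-03, -1.54235238e-05]), 'position': array([ 0.18172176, -0.51885868,  0.24776498]), 'tool_rot': array([[ 9.43816212e-01,  3.30470769e-01, -1.71542724e-04],
       [ 3.30470707e-01, -9.43815359e-01,  1.29615647e-03],
       [ 2.66437169e-04, -1.28002334e-03, -9.99999145e-01]]), 'ft_force': array([ 0.75440158, -0.48148342,  1.16502488]), 'wrist_torque': array([0.06235088, 0.0358176 , 0.01492885]), 'grip_width': 0.08540068578326945}
```

View pics/top0.png

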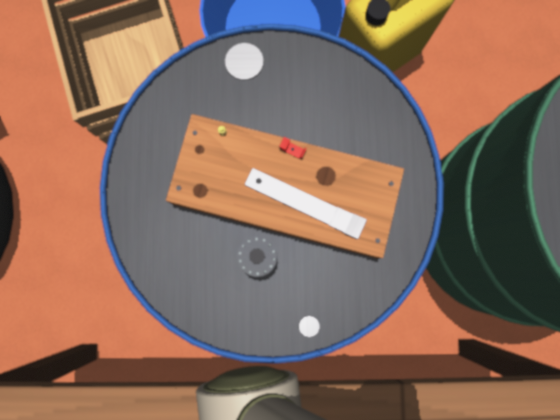

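View pics/side0.png

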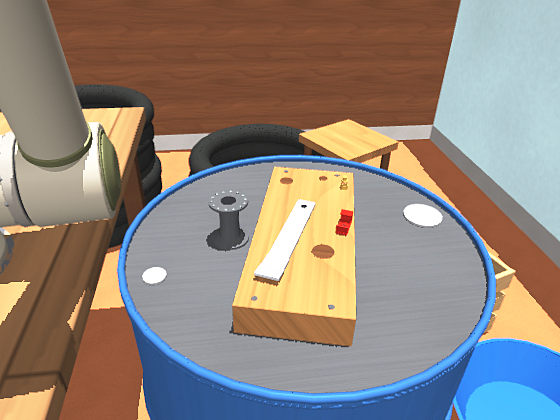

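The top view shows the plank skewed, with corners near (192,115), (403,168), (382,257) and (167,202). The lever's tail is near (252,178) and its spoon near (360,227). The hub is at (257,257), the adaptor at (222,130) and the clip at (292,148).

```bash
cat >> h.py <<'E'
def measure(a,n='top'):
    hsv=cv2.cvtColor(a,cv2.COLOR_RGB2HSV);P={}
    d=np.load('pics/top0.npz')  # plank is fixed
    C=cloud('top',d['d']);m=((abs(C[...,2]-.053)<.012)&(np.arange(560)[None]>150)&(np.arange(560)[None]<420)).astype(np.uint8)
    m=cv2.morphologyEx(m,cv2.MORPH_OPEN,np.ones((5,5)))
    c=max(cv2.findContours(m,0,2)[0],key=cv2.contourArea).reshape(-1,2)
    w=onplane('top',c,.05)[:,:2]; r=cv2.minAreaRect((w*1000).astype(np.float32))
    b=cv2.boxPoints(r)/1000; e=[b[1]-b[0],b[2]-b[1]]; y=max(e,key=np.linalg.norm); y=y/np.linalg.norm(y); y*=np.sign(y[1])
    o=np.array(r[0])/1000; x=np.array([y[1],-y[0]]); P['plank']=(o,x,y,r[1])
    # lever: bright unsaturated within plank
    m=((hsv[...,1]<50)&(hsv[...,2]>150)).astype(np.uint8)
    best=None
    for c in cv2.findContours(m,0,2)[0]:
        if cv2.contourArea(c)<250: continue
        w=onplane('top',c.reshape(-1,2),.056)[:,:2]; r2=cv2.minAreaRect((w*1000).astype(np.float32))
        if max(r2[1])>2.5*min(r2[1]) and abs((np.array(r2[0])/1000-o)@y)<.25 and abs((np.array(r2[0])/1000-o)@x)<.09: best=(w,r2)
    if best:
        w,r2=best;b=cv2.boxPoints(r2)/1000;e=[b[1]-b[0],b[2]-b[1]];ly=max(e,key=np.linalg.norm);L=np.linalg.norm(ly);ly=ly/L;ly*=np.sign(ly[1])
        c0=np.array(r2[0])/1000; tail=c0+ly*L/2; lc=tail-ly*.1
        P['lever']=dict(size=r2[1],tail=tail,mid=lc,ly=ly,ang=np.degrees(np.arctan2(ly@x,ly@y)),mid_pl=[(lc-o)@x,(lc-o)@y],tip_pl=[(lc-.1*ly-o)@x,(lc-.1*ly-o)@y],tail_pl=[(tail-o)@x,(tail-o)@y])
    return P
E
python3 - <<'E'
from h import *
np.set_printoptions(precision=4,suppress=True)
z=np.load('pics/top0.npz');a,d=z['a'],z['d']
P=measure(a);print(P)
o,x,y,_=P['plank'];print('plank ang',np.degrees(np.arctan2(-y[0],y[1])))
C=cloud('top',d)
for n,uv in dict(lev=(300,200),plank=(350,190),drum=(150,250),tip=(360,228)).items(): print(n,C[uv[1],uv[0]])
for n,uv,h in(('hub',(257,257),.074),('adaptor',(222,130),.073),('clip',(292,148),.065)):
    p=onplane('top',[uv],[h])[0];print(n,p,'pl',(p[:2]-o)@x,(p[:2]-o)@y)
E
```

```text
{'plank': (array([ 0.575 , -0.0246]), array([ 0.9622, -0.2723], dtype=float32), array([0.2723, 0.9622], dtype=float32), (357.9178161621094, 150.45960998535156)), 'lever': {'size': (199.95372009277344, 34.81380081176758), 'tail': array([0.5858, 0.0353]), 'mid': array([ 0.5427, -0.055 ]), 'ly': array([0.4307, 0.9025], dtype=float32), 'ang': np.float32(9.707643), 'mid_pl': [np.float64(-0.022785955258698625), np.float64(-0.038011568417889996)], 'tip_pl': [np.float64(-0.039648042802657074), np.float64(-0.13657966126327495)], 'tail_pl': [np.float64(-0.005923867714740165), np.float64(0.06055652442749493)]}}
plank ang -15.801263
lev [ 0.5478 -0.0483  0.0536]
plank [ 0.5632 -0.129   0.0505]
drum [ 0.474   0.2052 -0.0038]
tip [ 0.501  -0.1412  0.0609]
hub [0.4579 0.0202 0.074 ] pl -0.12486041528095945 0.011182040142991649
adaptor [0.6592 0.074  0.073 ] pl 0.05416589839888598 0.11779158610258654
clip [ 0.63   -0.0368  0.065 ] pl 0.05630908001746338 0.003285526849172449
```

Request:
apply_moves(motion=[{"tx":3.2,"ty":-2.25,"jaw":-0.85},{"tx":6.4,"ty":-4.5,"jaw":-0.85},{"tx":9.6,"ty":-6.75,"jaw":-0.85},{"tx":12.8,"ty":-9,"jaw":-0.85},{"tx":16,"ty":-11.25,"jaw":-0.85}], squeeze=20)

```text
invalid input
```

```bash
cat >> h.py <<'E'
def goto(p,xdir):
    s=telemetry.observe();R=s['tool_rot'];dl=R.T@(np.array(p)-s['position'])*100
    xd=np.array([xdir[0],xdir[1],0]);v=R.T@xd
    print('t',round(s['time_s'],2),'pos',s['position'].round(4),'shift cm',dl.round(2),'turn',np.degrees(np.arctan2(v[1],v[0])).round(1),'w',round(s['grip_width'],4),'F',s['ft_force'].round(1),'q1,q6',s['q'][[0,5]].round(0))
E
python3 -c "
from h import *
print(env.tip_extent);goto([.599,.063,.2],[.4307,.9025])"
```

```text
0.017
t 0.1 pos [ 0.1817 -0.5189  0.2478] shift cm [ 58.61 -41.12   4.84] turn -45.2 w 0.0854 F [ 0.8 -0.5  1.2] q1,q6 [-83. -12.]
```

Request:
apply_moves(motion=[{"tx":3.2,"ty":-2.25,"tz":0,"turn":0,"jaw":-0.85},{"tx":6.4,"ty":-4.5,"tz":0,"turn":0,"jaw":-0.85},{"tx":9.6,"ty":-6.75,"tz":0,"turn":0,"jaw":-0.85},{"tx":12.8,"ty":-9,"tz":0,"turn":0,"jaw":-0.85},{"tx":16,"ty":-11.25,"tz":0,"turn":0,"jaw":-0.85}], squeeze=20)

```text
time_s: 0.52
position: [0.2961, -0.3581, 0.2477]
tool_rot: [[0.944, 0.33, -0.0], [0.33, -0.944, 0.002], [0.0, -0.002, -1.0]]
ft_force: [0.8, 0.3, 0.3]
grip_width: 0.0258
```

Works. Remaining shift is about (0.303, 0.421), or tool (42.5, -29.7) cm.

Request:
apply_moves(motion=[{"tx":3.2,"ty":-2.25,"tz":0,"turn":0,"jaw":-0.85},{"tx":6.4,"ty":-4.5,"tz":0,"turn":0,"jaw":-0.85},{"tx":9.6,"ty":-6.75,"tz":0,"turn":0,"jaw":-0.85},{"tx":12.8,"ty":-9,"tz":0,"turn":0,"jaw":-0.85},{"tx":16,"ty":-11.25,"tz":0,"turn":0,"jaw":-0.85}])

```text
time_s: 0.93
position: [0.4107, -0.1972, 0.2479]
tool_rot: [[0.944, 0.33, -0.001], [0.33, -0.944, 0.002], [0.0, -0.002, -1.0]]
ft_force: [-0.0, -1.0, 0.2]
grip_width: 0.0062
```

Request:
apply_moves(motion=[{"tx":3.2,"ty":-2.25,"tz":0,"turn":0,"jaw":-0.85},{"tx":6.4,"ty":-4.5,"tz":0,"turn":0,"jaw":-0.85},{"tx":9.6,"ty":-6.75,"tz":0,"turn":0,"jaw":-0.85},{"tx":12.8,"ty":-9,"tz":0,"turn":0,"jaw":-0.85},{"tx":16,"ty":-11.25,"tz":0,"turn":0,"jaw":-0.85}])

```text
time_s: 1.35
position: [0.5253, -0.0362, 0.248]
tool_rot: [[0.944, 0.33, -0.001], [0.33, -0.944, 0.002], [-0.0, -0.002, -1.0]]
ft_force: [0.4, 0.6, 0.7]
grip_width: 0.0066
```

Request:
apply_moves(motion=[{"tx":3,"ty":-2,"tz":0,"turn":-7,"jaw":-0.85},{"tx":6,"ty":-4,"tz":0,"turn":-14,"jaw":-0.85},{"tx":8,"ty":-6,"tz":1,"turn":-21,"jaw":-0.85},{"tx":10,"ty":-7,"tz":2,"turn":-28,"jaw":-0.85},{"tx":11,"ty":-7.5,"tz":3,"turn":-35,"jaw":-0.85}])

```text
time_s: 1.77
position: [0.6053, 0.0734, 0.217]
tool_rot: [[0.577, 0.817, -0.001], [0.817, -0.577, 0.003], [0.001, -0.003, -1.0]]
ft_force: [-1.2, -0.7, 0.2]
grip_width: 0.0059
```

```bash
python3 -c "
from h import *
goto([.599,.063,.12],[.4307,.9025])"
```

```text
t 1.77 pos [0.6053 0.0734 0.217 ] shift cm [-1.22  0.12  9.7 ] turn -9.7 w 0.0059 F [-1.2 -0.7  0.2] q1,q6 [-4. 31.]
```

Request:
apply_moves(motion=[{"tx":-0.5,"ty":0.1,"tz":3,"turn":-5,"jaw":-0.85},{"tx":-0.8,"ty":0.1,"tz":6,"turn":-9.7,"jaw":-0.85},{"tx":-1.1,"ty":0.1,"tz":9,"turn":-9.7,"jaw":-0.85},{"tx":-1.1,"ty":0.1,"tz":11.7,"turn":-9.7,"jaw":-0.85},{"tx":-1.1,"ty":0.1,"tz":11.7,"turn":-9.7,"jaw":-0.85}])

```text
time_s: 2.18
position: [0.5969, 0.0643, 0.0947]
tool_rot: [[0.432, 0.902, -0.012], [0.902, -0.432, 0.004], [-0.002, -0.012, -1.0]]
ft_force: [0.1, 0.4, -0.2]
grip_width: 0.0066
```

```bash
python3 -c "
from h import *
goto([.599,.063,.07],[.4307,.9025])
a,d=get_image('side');b,_=snap('top','top1')
c=np.hstack([cv2.resize(a[150:350,200:400],None,fx=2,fy=2),cv2.resize(b[90:290,150:350],None,fx=2,fy=2)])
cv2.imwrite('pics/c1.png',c[:,:,::-1])"
```

```text
t 2.18 pos [0.5969 0.0643 0.0947] shift cm [-0.02  0.28  2.46] turn -0.1 w 0.0066 F [ 0.1  0.4 -0.2] q1,q6 [-5. 20.]
```

View pics/c1.png

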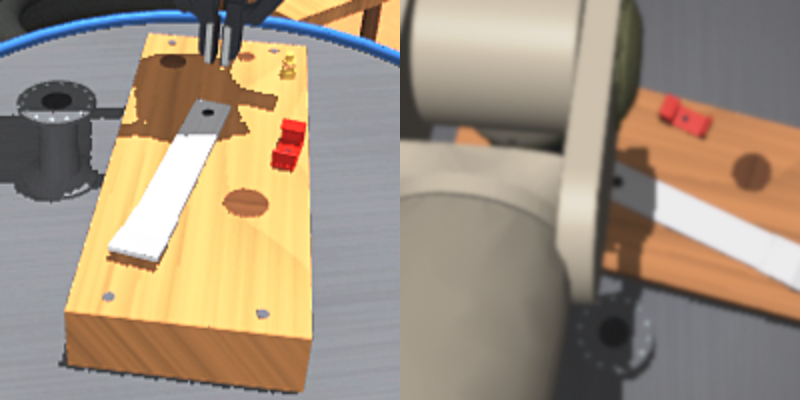

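The fingers hang just behind the tail, lined up with it. In the side crop the fingertips are at (218,60) and the tail at (212,105). Nothing is in the way, so I'll lower them.

Request:
apply_moves(motion=[{"tx":0,"ty":0.25,"tz":0.8,"turn":0,"jaw":-0.85},{"tx":0,"ty":0.25,"tz":1.6,"turn":0,"jaw":-0.85},{"tx":0,"ty":0.25,"tz":2.2,"turn":0,"jaw":-0.85},{"tx":0,"ty":0.25,"tz":2.45,"turn":0,"jaw":-0.85},{"tx":0,"ty":0.25,"tz":2.45,"turn":0,"jaw":-0.85}])

```text
time_s: 2.7
position: [0.6016, 0.0632, 0.0751]
tool_rot: [[0.431, 0.902, -0.004], [0.902, -0.431, 0.003], [0.001, -0.004, -1.0]]
ft_force: [0.8, 0.9, 0.7]
grip_width: 0.0066
```

```bash
cat >> h.py <<'E'
def crop(f):
    a,d=snap('side',f);cv2.imwrite('pics/'+f+'c.png',cv2.resize(a[150:350,200:400],None,fx=2,fy=2)[:,:,::-1]);return a
o=np.array([.575,-.0246]);px=np.array([.9622,-.2723]);py=np.array([.2723,.9622])
def pusher(mx,my,ang,gap=0.011,z=.07):   # tool pose for lever mid (plank frame), ang deg
    ly=np.sin(np.radians(ang))*px+np.cos(np.radians(ang))*py
    p=o+mx*px+my*py+(.1+gap)*ly; goto([p[0],p[1],z],ly)
E
python3 -c "
from h import *
pusher(-.0228,-.038,9.7)"
```

```text
t 2.7 pos [0.6016 0.0632 0.0751] shift cm [-2.1  -0.22  0.51] turn -0.1 w 0.0066 F [0.8 0.9 0.7] q1,q6 [-5. 20.]
```

Request:
apply_moves(motion=[{"tx":0,"ty":-0.2,"tz":0.5,"turn":0,"jaw":-0.85},{"tx":0,"ty":-0.2,"tz":0.5,"turn":0,"jaw":-0.85},{"tx":0,"ty":-0.2,"tz":0.5,"turn":0,"jaw":-0.85}])

```text
time_s: 2.95
position: [0.5996, 0.0642, 0.07]
tool_rot: [[0.431, 0.902, -0.004], [0.902, -0.431, 0.003], [0.001, -0.005, -1.0]]
ft_force: [0.1, 0.6, -0.6]
grip_width: 0.0063
```

```bash
python3 -c "
from h import *
pusher(-.0228,-.038,9.7)
crop('s2')
pusher(-.0228,-.038,9.7)"
```

```text
t 2.95 pos [0.5996 0.0642 0.07  ] shift cm [-2.1 -0.  -0. ] turn -0.0 w 0.0063 F [ 0.1  0.6 -0.6] q1,q6 [-5. 20.]
t 3.0 pos [0.5997 0.0641 0.0702] shift cm [-2.1  -0.02  0.02] turn -0.0 w 0.0066 F [-0.4  0.3 -0. ] q1,q6 [-5. 20.]
```

View pics/s2c.png

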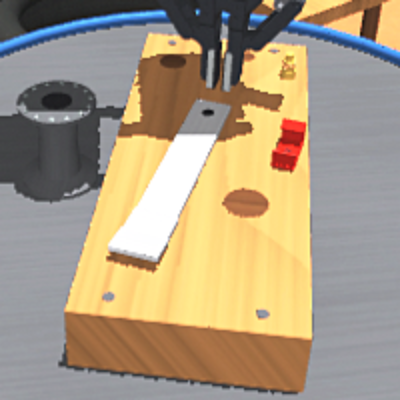

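The fingertips sit just above the wood, squarely behind the tail with about a 1 to 2 cm gap. I'll close that gap.

Request:
apply_moves(motion=[{"tx":-0.6,"ty":0,"tz":0,"turn":0,"jaw":-0.85},{"tx":-1.2,"ty":0,"tz":0,"turn":0,"jaw":-0.85},{"tx":-1.7,"ty":0,"tz":0,"turn":0,"jaw":-0.85},{"tx":-2.1,"ty":0,"tz":0,"turn":0,"jaw":-0.85},{"tx":-2.4,"ty":0,"tz":0,"turn":0,"jaw":-0.85}])

```text
time_s: 3.42
position: [0.5893, 0.0418, 0.0703]
tool_rot: [[0.432, 0.902, -0.003], [0.902, -0.432, 0.003], [0.001, -0.004, -1.0]]
ft_force: [0.8, -0.1, -0.1]
grip_width: 0.0066
```

```bash
python3 -c "
from h import *
crop('s3')
# lateral-less path: mid advances along -ly while angle falls 9.7->0 in 100 mm
mx,my,a=-.0228,-.038,9.7
for i in range(0,24):
    if i%4==0: print(i*5,round(mx,4),round(my,4),round(a,1),end=' ');pusher(mx,my,a)
    mx-=.005*np.sin(np.radians(a));my-=.005*np.cos(np.radians(a));a=max(0,a-.485)
"
```

```text
0 -0.0228 -0.038 9.7 t 3.47 pos [0.5891 0.0416 0.0703] shift cm [ 0.39 -0.04  0.03] turn -0.1 w 0.0066 F [-0.  -0.6  1.1] q1,q6 [-7. 18.]
20 -0.0259 -0.0578 7.8 t 3.47 pos [0.5891 0.0416 0.0703] shift cm [-1.62 -0.38  0.03] turn -2.0 w 0.0066 F [-0.  -0.6  1.1] q1,q6 [-7. 18.]
40 -0.0284 -0.0776 5.8 t 3.47 pos [0.5891 0.0416 0.0703] shift cm [-3.64 -0.66  0.03] turn -4.0 w 0.0066 F [-0.  -0.6  1.1] q1,q6 [-7. 18.]
60 -0.0301 -0.0975 3.9 t 3.47 pos [0.5891 0.0416 0.0703] shift cm [-5.66 -0.87  0.03] turn -5.9 w 0.0066 F [-0.  -0.6  1.1] q1,q6 [-7. 18.]
80 -0.0312 -0.1175 1.9 t 3.47 pos [0.5891 0.0416 0.0703] shift cm [-7.69 -1.01  0.03] turn -7.8 w 0.0066 F [-0.  -0.6  1.1] q1,q6 [-7. 18.]
100 -0.0317 -0.1375 0 t 3.47 pos [0.5891 0.0416 0.0703] shift cm [-9.73 -1.09  0.03] turn -9.8 w 0.0066 F [-0.  -0.6  1.1] q1,q6 [-7. 18.]
```

View pics/s3c.png

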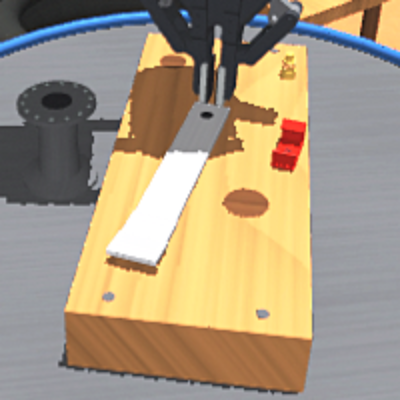

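The fingertips are now at the tail (crop 212,103), and the lever's spoon edge is still near (133,258). I'll start the curved push.

Request:
apply_moves(motion=[{"tx":-0.4,"ty":-0.09,"tz":0,"turn":-0.4,"jaw":-0.85},{"tx":-0.8,"ty":-0.18,"tz":0,"turn":-0.8,"jaw":-0.85},{"tx":-1.2,"ty":-0.27,"tz":0,"turn":-1.2,"jaw":-0.85},{"tx":-1.6,"ty":-0.36,"tz":0,"turn":-1.6,"jaw":-0.85},{"tx":-2.0,"ty":-0.44,"tz":0,"turn":-2.0,"jaw":-0.85}])

```text
time_s: 3.88
position: [0.5763, 0.0252, 0.0704]
tool_rot: [[0.4, 0.917, -0.003], [0.917, -0.4, 0.003], [0.001, -0.004, -1.0]]
ft_force: [0.4, 0.8, 0.7]
grip_width: 0.0067
```

```bash
cat >> h.py <<'E'
def side_lever(a):
    hsv=cv2.cvtColor(a,cv2.COLOR_RGB2HSV)
    C=cv2.morphologyEx(((hsv[...,1]<45)&(hsv[...,2]>90)).astype(np.uint8),2,np.ones((3,3)))
    yy,xx=np.mgrid[:420,:560];W=onplane('side',np.c_[xx.ravel(),yy.ravel()],.056)[:,:2]-o
    X=(W@px).reshape(420,560);Y=(W@py).reshape(420,560)
    C[(abs(X)>.072)|(Y<-.3)|(Y>.09)]=0
    n,l,st,_=cv2.connectedComponentsWithStats(C);k=1+st[1:,4].argmax();m=l==k
    q=np.c_[X[m],Y[m]]
    # flat part: centre line per y-bin, tip row
    sl=[(b,np.median([q[s,0].min(),q[s,0].max()]),np.ptp(q[s,0])) for b in np.arange(-.26,.06,.01) for s in [abs(q[:,1]-b)<.005] if s.sum()>15]
    sl=np.array(sl);w=sl[sl[:,2]>.022];f=np.polyfit(w[2:,0],w[2:,1],1)
    t=onplane('side',np.argwhere(m)[:,::-1],.064)[:,:2]-o
    print('lever: ang',np.degrees(np.arctan(f[0])).round(2),'x@mid',np.polyval(f,q[:,1].min()+.1).round(4),'ymin(tip plane .064)',(t@py).min().round(4),'ymin .056',q[:,1].min().round(4),'ymax',q[:,1].max().round(4),'width',np.median(w[:,2]).round(4))
E
python3 -c "
from h import *
side_lever(np.load('pics/side0.npz')['a']);side_lever(np.load('pics/s3.npz')['a'])
a=crop('s4');side_lever(a);b,_=snap('top','top4')
pusher(-.0301,-.0975,3.9)"
```

```text
lever: ang 0.3 x@mid 0.0 ymin(tip plane .064) -0.2953 ymin .056 -0.29 ymax -0.1961 width 0.1436
lever: ang 0.3 x@mid 0.0 ymin(tip plane .064) -0.2953 ymin .056 -0.29 ymax -0.1961 width 0.1436
lever: ang 0.3 x@mid 0.0 ymin(tip plane .064) -0.2953 ymin .056 -0.29 ymax -0.1961 width 0.1436
t 3.98 pos [0.5761 0.0249 0.0703] shift cm [-3.57 -0.53  0.03] turn -3.9 w 0.0063 F [-0.1  0.   0. ] q1,q6 [-9. 14.]
```

View pics/s4c.png

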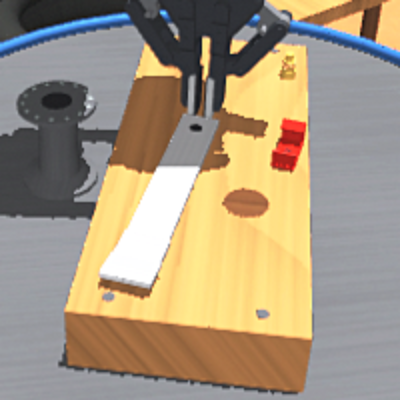

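The lever is sliding and turning with the fingers: tail near (200,118), spoon edge now at (127,285). I'll fix the side-view mask, which was catching the drum.

```bash
sed -i 's/hsv\[...,2\]>90/hsv[...,2]>200/' h.py
python3 -c "
from h import *
for n in('side0','s3','s4'): side_lever(np.load('pics/'+n+'.npz')['a'])
pusher(-.0301,-.0975,3.9)"
```

```text
lever: ang 10.89 x@mid -0.021 ymin(tip plane .064) -0.1427 ymin .056 -0.1342 ymax 0.0596 width 0.0311
lever: ang 11.08 x@mid -0.0213 ymin(tip plane .064) -0.1465 ymin .056 -0.138 ymax -0.0134 width 0.0312
lever: ang 9.0 x@mid -0.0253 ymin(tip plane .064) -0.1646 ymin .056 -0.1565 ymax -0.0321 width 0.0309
t 3.98 pos [0.5761 0.0249 0.0703] shift cm [-3.57 -0.53  0.03] turn -3.9 w 0.0063 F [-0.1  0.   0. ] q1,q6 [-9. 14.]
```

Request:
apply_moves(motion=[{"tx":-0.4,"ty":-0.07,"tz":0,"turn":-0.45,"jaw":-0.85},{"tx":-0.8,"ty":-0.14,"tz":0,"turn":-0.9,"jaw":-0.85},{"tx":-1.2,"ty":-0.21,"tz":0,"turn":-1.35,"jaw":-0.85},{"tx":-1.6,"ty":-0.28,"tz":0,"turn":-1.8,"jaw":-0.85},{"tx":-2.0,"ty":-0.36,"tz":0,"turn":-2.3,"jaw":-0.85}])

```text
time_s: 4.4
position: [0.5646, 0.0076, 0.0703]
tool_rot: [[0.363, 0.932, -0.004], [0.932, -0.363, 0.003], [0.001, -0.005, -1.0]]
ft_force: [0.4, 1.0, 0.1]
grip_width: 0.0063
```

```bash
python3 -c "
from h import *
side_lever(crop('s5'))
pusher(-.0312,-.1175,1.9)"
```

```text
lever: ang 7.26 x@mid -0.0287 ymin(tip plane .064) -0.1864 ymin .056 -0.1788 ymax -0.0494 width 0.0304
t 4.45 pos [0.5642 0.0071 0.0703] shift cm [-3.48 -0.52  0.03] turn -3.5 w 0.0066 F [ 0.5 -1.1 -0. ] q1,q6 [-11.  10.]
```

Request:
apply_moves(motion=[{"tx":-0.4,"ty":-0.07,"tz":0,"turn":-0.45,"jaw":-0.85},{"tx":-0.8,"ty":-0.14,"tz":0,"turn":-0.9,"jaw":-0.85},{"tx":-1.2,"ty":-0.21,"tz":0,"turn":-1.35,"jaw":-0.85},{"tx":-1.6,"ty":-0.28,"tz":0,"turn":-1.8,"jaw":-0.85},{"tx":-2.0,"ty":-0.35,"tz":0,"turn":-2.3,"jaw":-0.85}])

```text
time_s: 4.87
position: [0.5535, -0.0106, 0.0703]
tool_rot: [[0.324, 0.946, -0.004], [0.946, -0.324, 0.002], [0.001, -0.005, -1.0]]
ft_force: [0.1, 0.6, 0.4]
grip_width: 0.0062
```

```bash
python3 -c "
from h import *
side_lever(crop('s6'))
pusher(-.033,-.15,0)"
```

```text
lever: ang 5.36 x@mid -0.0308 ymin(tip plane .064) -0.2075 ymin .056 -0.2004 ymax -0.0707 width 0.0301
t 4.92 pos [ 0.5532 -0.0111  0.0703] shift cm [-4.64 -0.58  0.03] turn -3.1 w 0.0062 F [ 1.3 -0.6  0.2] q1,q6 [-13.   5.]
```

View pics/s6c.png

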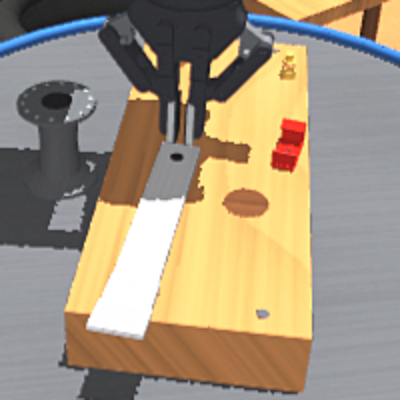

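The lever tracks the fingers with the spoon edge now over the plank's end (crop 117,330). The clip, adaptor and hub haven't moved, and the gripper clears the hub.

Request:
apply_moves(motion=[{"tx":-0.4,"ty":-0.06,"tz":0,"turn":-0.4,"jaw":-0.85},{"tx":-0.8,"ty":-0.12,"tz":0,"turn":-0.8,"jaw":-0.85},{"tx":-1.2,"ty":-0.18,"tz":0,"turn":-1.2,"jaw":-0.85},{"tx":-1.6,"ty":-0.24,"tz":0,"turn":-1.6,"jaw":-0.85},{"tx":-2.0,"ty":-0.3,"tz":0,"turn":-2.0,"jaw":-0.85}])

```text
time_s: 5.33
position: [0.5436, -0.0294, 0.0703]
tool_rot: [[0.29, 0.957, -0.005], [0.957, -0.29, 0.002], [0.001, -0.005, -1.0]]
ft_force: [0.2, 2.4, 1.5]
grip_width: 0.0063
```

```bash
python3 -c "
from h import *
side_lever(crop('s7'))
pusher(-.033,-.15,0)"
```

```text
lever: ang 3.41 x@mid -0.0319 ymin(tip plane .064) -0.228 ymin .056 -0.2213 ymax -0.0885 width 0.03
t 5.38 pos [ 0.5434 -0.03    0.0702] shift cm [-2.53 -0.36  0.03] turn -1.0 w 0.0065 F [ 0.8 -0.9  0.3] q1,q6 [-16.   1.]
```

Request:
apply_moves(motion=[{"tx":-0.5,"ty":-0.05,"tz":0,"turn":-0.4,"jaw":-0.85},{"tx":-1.0,"ty":-0.1,"tz":0,"turn":-0.8,"jaw":-0.85},{"tx":-1.5,"ty":-0.15,"tz":0,"turn":-1.2,"jaw":-0.85},{"tx":-1.9,"ty":-0.19,"tz":0,"turn":-1.5,"jaw":-0.85},{"tx":-2.2,"ty":-0.22,"tz":0,"turn":-1.6,"jaw":-0.85}])

```text
time_s: 5.8
position: [0.5347, -0.0509, 0.0703]
tool_rot: [[0.263, 0.965, -0.005], [0.965, -0.263, 0.002], [0.0, -0.005, -1.0]]
ft_force: [0.1, 1.6, 0.7]
grip_width: 0.0067
```

```bash
python3 -c "
from h import *
side_lever(crop('s8'))
b,_=snap('top','top8');print(measure(b).get('lever'))
pusher(-.033,-.15,0)"
```

```text
lever: ang 1.35 x@mid -0.0307 ymin(tip plane .064) -0.251 ymin .056 -0.2448 ymax -0.1112 width 0.0298
None
t 5.9 pos [ 0.5347 -0.0509  0.0702] shift cm [-0.27 -0.15  0.02] turn 0.5 w 0.0064 F [ 0. -0.  0.] q1,q6 [-18.  -3.]
```

View pics/s8c.png

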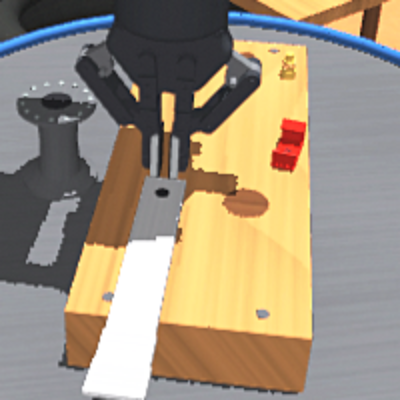

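The lever lies straight with its spoon well out past the end (crop 115,390), and the tip is about 0.25 m along plank -y. I'll back off along the tool's x, then lift.

Request:
apply_moves(motion=[{"tx":0.4,"ty":0,"tz":0,"turn":0,"jaw":-0.85},{"tx":0.9,"ty":0,"tz":0,"turn":0,"jaw":-0.85},{"tx":1.2,"ty":0,"tz":0,"turn":0,"jaw":-0.85},{"tx":1.2,"ty":0,"tz":-1.5,"turn":0,"jaw":-0.85},{"tx":1.2,"ty":0,"tz":-4.5,"turn":0,"jaw":-0.85}])

```text
time_s: 6.32
position: [0.5367, -0.0384, 0.1131]
tool_rot: [[0.263, 0.965, -0.012], [0.965, -0.263, 0.003], [0.0, -0.012, -1.0]]
ft_force: [-0.1, -0.7, -0.5]
grip_width: 0.0064
```

Request:
apply_moves(motion=[{"tx":0,"ty":0,"tz":-3.5,"turn":0,"jaw":-0.85},{"tx":0,"ty":0,"tz":-7,"turn":0,"jaw":-0.85},{"tx":0,"ty":0,"tz":-10.5,"turn":0,"jaw":-0.85},{"tx":2,"ty":0,"tz":-14,"turn":0,"jaw":-0.85},{"tx":5,"ty":0,"tz":-15,"turn":0,"jaw":-0.85}])

```text
time_s: 6.73
position: [0.5529, 0.0087, 0.2687]
tool_rot: [[0.265, 0.964, -0.003], [0.964, -0.265, 0.001], [0.0, -0.004, -1.0]]
ft_force: [0.4, -0.5, 0.0]
grip_width: 0.0065
```

Request:
apply_moves(motion=[{"tx":4,"ty":0,"tz":0,"turn":0,"jaw":-0.85},{"tx":8,"ty":0,"tz":0,"turn":0,"jaw":-0.85},{"tx":12,"ty":0,"tz":0,"turn":0,"jaw":-0.85},{"tx":16,"ty":0,"tz":0,"turn":0,"jaw":-0.85},{"tx":20,"ty":0,"tz":0,"turn":0,"jaw":-0.85}])

```text
time_s: 7.15
position: [0.6057, 0.2042, 0.2688]
tool_rot: [[0.264, 0.964, -0.003], [0.964, -0.264, 0.001], [0.0, -0.004, -1.0]]
ft_force: [0.1, -1.1, 0.0]
grip_width: 0.0065
```

Request:
apply_moves(motion=[{"tx":4,"ty":0,"tz":0,"turn":0,"jaw":-0.85},{"tx":8,"ty":0,"tz":0,"turn":0,"jaw":-0.85},{"tx":10,"ty":0,"tz":0,"turn":0,"jaw":-0.85},{"tx":10,"ty":0,"tz":0,"turn":0,"jaw":-0.85},{"tx":10,"ty":0,"tz":0,"turn":0,"jaw":-0.85}])

```text
time_s: 7.57
position: [0.6318, 0.3021, 0.2678]
tool_rot: [[0.262, 0.965, -0.005], [0.965, -0.262, 0.001], [-0.001, -0.005, -1.0]]
ft_force: [-0.6, -1.4, 0.6]
grip_width: 0.0063
```

```bash
python3 -c "
from h import *
side_lever(crop('s9'))
b,d=snap('top','top9');print(measure(b).get('lever'))
pusher(-.033,-.15,0)"
```

```text
lever: ang 0.92 x@mid -0.0309 ymin(tip plane .064) -0.2515 ymin .056 -0.2452 ymax -0.0489 width 0.0296
{'size': (201.0635223388672, 35.837799072265625), 'tail': array([ 0.5325127 , -0.06213619]), 'mid': array([ 0.50494622, -0.15826158]), 'ly': array([0.27566484, 0.9612538 ], dtype=float32), 'ang': np.float32(0.20037596), 'mid_pl': [np.float64(-0.030970076570645336), np.float64(-0.14768716796719455)], 'tip_pl': [np.float64(-0.03131979585162339), np.float64(-0.2476865582510939)], 'tail_pl': [np.float64(-0.0306203572896673), np.float64(-0.04768777768329518)]}
t 7.67 pos [0.632  0.3001 0.2687] shift cm [-36.69  -0.15  19.88] turn 0.4 w 0.0064 F [-0.1  0.7  0.5] q1,q6 [16. 31.]
```

View pics/top9.png

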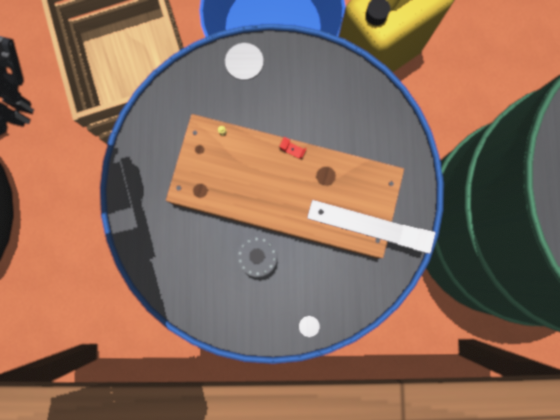

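The lever runs straight along the plank, from tail (312,210) to spoon (430,240). The hub (257,257), adaptor (222,130) and clip (292,148) are where they were. Both views put the tip between -0.248 and -0.251 m with an angle under 1°, so I'll hand it in.

```bash
python3 -c "
from h import *
print(close_job())"
```

```text
the job is handed in; nothing more can be done
None
```

I pushed the lever's tail face with nearly shut fingertips along a gentle curve. That straightened it from about 10° askew and slid it spoon first out past the plank's -y end. I then backed off, lifted clear and handed the job in at about 8 s.

Last checks after the arm had moved away:

| Check | Top view | Side view | Limit |
|---|---|---|---|
| Spoon tip along plank y | -0.248 m | -0.251 m | -0.27 to -0.23 m |
| Past the plank's end | 68 mm | 71 mm | 50 to 90 mm |
| Angle to the plank | 0.2° | 0.9° | under 10° |
| Middle off the centre line | -31 mm | -31 mm | within 60 mm |

- **Other objects:** the hub, adaptor and clip sit at the same pixel positions as at the start, judged by eye.
- **Force:** sensed forces stayed within about 3 N in the readings taken.
- **Disagreement:** the two views differ by about 3 mm on the tip. The side view reads the angle about 1° high.
- **Not measured:** I did not measure the lever's tilt or height separately. It looked flat in the pictures.

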